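# Line up the seedling pots by size beside the tap

### The arm

A 6-joint arm with a two-finger parallel gripper is mounted at the origin on the work surface. World frame = base frame: x ahead of the robot, y to its left, z up, the work surface at z = 0. Lengths are in m, angles in rad, forces in N, time in s.
With the tool pointing down it reaches from about 0.35 to 0.775 m from the base axis. Payload 7.3 kg.
Tool frame: the origin (TCP) lies midway between the tips of the shut fingers; the grasp point (between the pads) lies 19 mm behind it (robot.tcp_to_grasp is the distance from the TCP to the grasp point, in m); z points along the fingers, y is the line along which they close (so a half turn about z gives the same grasp; the last joint's range is limited). The gripper opens to 92 mm and grips with 3 to 60 N. Pads are 19 mm wide; open, the fingers measure 130 mm over their backs; the gripper's body (75 mm by 190 mm) begins 47 mm behind the grasp point.
Start: joints at [1.168, 0.342, 1.524, -0, 1.275, -0.146], TCP at [0.133, 0.508, 0.189] pointing down, gripper open.
Joint ranges: [-2.53, 2.53], [-0.77, 2.02], [0.04, 2.7], [-1, 4.14], [0.28, 2.66], [-3.11, 3.11]. Speed limits (rad/s): [2.57, 2.57, 3.14, 3.14, 3.14, 3.14].

### API

Orientations are given as [roll, pitch, yaw] about the fixed x, y, z axes, in that order (R = Rz(yaw) Ry(pitch) Rx(roll)).
In Python, from cell import readout, cams, ticket, robot gives the robot as it stands. The module is installed in compiled form; this text tells all that it offers.
- The arm moves only by the tool jog_arm, never from a script. Its argument "plan" is a list of rows, each a list of 5 numbers: the shift along the world's x, y, z each as a share of 0.08 m, from -1 to 1, then the turn about the world's z as a share of 90 degrees, from -1 to 1, then the opening, from -1 (shut) to 1 (fully open). A call has 1 to 12 rows; each row is the pose to reach, as a shift and turn from the pose commanded when the call began; what a row does not reach only later rows make up. A row lasts 1/10 s, in which the tool goes at most 50 mm and 8.59 degrees, less where a joint would pass 70% of its speed; a pose out of reach is approached as far as the arm can. A call with a number of a shift or a turn outside -1 to 1 is refused whole. A call with a gripper value outside its range is refused whole. The fingers move at their own pace and stop on an object; "squeeze" is the grip in N (left out, the last holds). Time passes only in rows, so rows that repeat a pose let the fingers close. It gives the time, the measured TCP pose, the force, the opening and the grip force at its end, in the units of the state.
- readout.observe(): the state, without advancing time (a new reading comes with each control period).
- cams.read_camera(name): name is "side" or "top" or "wrist"; returns the picture (384x512x3 uint8, blue, green, red); there is no depth.
- cams.calibration(name): a dict with "K" (3x3 intrinsics, pixels), "world_from_camera" (4x4, takes a point from camera to world coordinates). Camera axes: x right, y down, z forward; pixel columns grow to the right and rows downward; lengths in m; the calibration is good to about 2 mm. A picture is of the moment at which its call begins: read the wrist's pose just before it. calibration takes no time and is no camera call; for the wrist camera it gives the pose at the moment of the call.
- ticket.hand_in(): hands the job in; it is judged then, once.
The state is a dict: "time": time; "qpos": joint angles; "qvel": joint speeds; "joint_efforts": joint torques, N m; "tool_pos": TCP position; "tool_rot": TCP orientation; "contact_force": force on the tool from outside, world axes, zero at the start; "torque": the same for the moment, N m; "opening": finger opening in m; "grip_force": force on a finger pad.
Only numpy, scipy, OpenCV 4.12 (cv2) and the standard library are available. Lean on these libraries where they do the work, as an engineer would, in place of code of your own. Each camera call takes 0.05 s, during which the arm holds its last target. There are 200 camera calls.

### The job

Line up the four small terracotta pots in order of size on the board's row of four cork pads, one pot standing upright and centred on each pad: the smallest next to the brass tap, each next one larger, the largest farthest from the tap. Leave the green nursery pot standing where it is.

Things in the scene. Friction and masses are not known exactly. Their poses are not given: they have to be found in the camera images.
- pot_a: The smallest of the four small terracotta flower pots, loose, upright, open at the top: 40 mm across its rim, 28 mm across its foot, 38 mm tall, walls 4 mm. The rim is an upright band, the top third of the height, to be gripped across the outside; below it the pot tapers. Origin: centre of the underside; z up. It starts on the bench in front of the board.
- pot_b: The second smallest of the four small terracotta flower pots, loose, upright, open at the top: 49 mm across its rim, 34 mm across its foot, 47 mm tall, walls 4 mm. The rim is an upright band, the top third of the height, to be gripped across the outside; below it the pot tapers. Origin: centre of the underside; z up. It starts on the bench in front of the board.
- pot_c: The second largest of the four small terracotta flower pots, loose, upright, open at the top: 58 mm across its rim, 40 mm across its foot, 56 mm tall, walls 4 mm. The rim is an upright band, the top third of the height, to be gripped across the outside; below it the pot tapers. Origin: centre of the underside; z up. It starts on the bench in front of the board.
- pot_d: The largest of the four small terracotta flower pots, loose, upright, open at the top: 67 mm across its rim, 46 mm across its foot, 65 mm tall, walls 4 mm. The rim is an upright band, the top third of the height, to be gripped across the outside; below it the pot tapers. Origin: centre of the underside; z up. It starts on the bench in front of the board.
- pad_1: Round cork pad, 68 mm across, 4 mm thick, fixed on a wooden board 12 mm thick, 90 mm wide, 360 mm long; its top is 16 mm above the bench. The four like pads lie in one row 85 mm apart, pad_1 at the left (+y) end, then pad_2, pad_3, pad_4. Origin: centre of the pad's underside, 12 mm above the bench; y along the row from pad_4 to pad_1, x across it.
- pad_2: Round cork pad, 68 mm across, 4 mm thick, fixed on a wooden board 12 mm thick, 90 mm wide, 360 mm long; its top is 16 mm above the bench. The four like pads lie in one row 85 mm apart, pad_1 at the left (+y) end, then pad_2, pad_3, pad_4. Origin: centre of the pad's underside, 12 mm above the bench; y along the row from pad_4 to pad_1, x across it.
- pad_3: Round cork pad, 68 mm across, 4 mm thick, fixed on a wooden board 12 mm thick, 90 mm wide, 360 mm long; its top is 16 mm above the bench. The four like pads lie in one row 85 mm apart, pad_1 at the left (+y) end, then pad_2, pad_3, pad_4. Origin: centre of the pad's underside, 12 mm above the bench; y along the row from pad_4 to pad_1, x across it.
- pad_4: Round cork pad, 68 mm across, 4 mm thick, fixed on a wooden board 12 mm thick, 90 mm wide, 360 mm long; its top is 16 mm above the bench. The four like pads lie in one row 85 mm apart, pad_1 at the left (+y) end, then pad_2, pad_3, pad_4. Origin: centre of the pad's underside, 12 mm above the bench; y along the row from pad_4 to pad_1, x across it.
- tap: Brass garden tap bolted to the bench, 70 mm tall, with a 44 mm crossbar handle. It stands in line with the row of pads just past one end of the board, 92 mm from the nearest pad (pad_1 or pad_4, it varies); a white saucer stands past the other end. Origin: centre of its foot, on the bench.
- nursery_pot: Light green plastic nursery pot, 56 mm across the rim and 58 mm tall, loose, standing among the terracotta pots; not part of the row. Origin: centre of its underside.
Things that resemble listed ones, but are neither listed nor needed, are in the scene too. What is shaped like the pot_c but black is not meant.

How it is judged:
By the outcome, as a careful person would: the job done as asked, in the order asked, and still so for the second after the job is handed in, with the robot touching nothing.
It also fails if it takes over 106 s, if anything falls off the work surface, if the arm or the gripper's body presses on something with over 40 N, if the wrist force passes 120 N, or if a joint passes its speed limit or range.

## Working session

There is one attempt and no reset: what is moved stays moved. The work goes in short steps, Python scripts to look and compute and a tool call to move; the robot and the scene stay as the last step left them, time stands still between calls to the robot, and variables do not carry over. Pictures are saved under pics/ and viewed, at most 14 in all, crops included, and the job is handed in when it is done.

Besides the shell and the picture viewer there is one more tool, called after ">>>" as name([rows], argument=value, ...), one row to a line, values as JSON. jog_arm: Moves the arm, as the interface text tells. Shift numbers are shares of 0.08 m and turn numbers shares of 90 degrees, none past 1 either way. Its arguments: {"type":"object","properties":{"plan":{"type":"array"},"squeeze":{"type":"number"}},"required":["plan"]}

```bash
mkdir -p pics; python3 - <<'E'
from cell import readout,cams,ticket,robot
import cv2,numpy as np
for n in("top","side"):
    im=cams.read_camera(n);cv2.imwrite(f"pics/{n}0.png",im)
    c=cams.calibration(n);print(n,c["K"].round(1).tolist(),c["world_from_camera"].round(4).tolist())
print(readout.observe(),robot.tcp_to_grasp)
E
```

```text
top [[404.1, 0.0, 250.5], [0.0, 404.1, 192.8], [0.0, 0.0, 1.0]] [[0.0074, -0.984, 0.1778, 0.3035], [-0.9996, -0.0025, 0.0276, -0.0071], [-0.0267, -0.178, -0.9837, 0.99], [0.0, 0.0, 0.0, 1.0]]
side [[445.7, 0.0, 255.6], [0.0, 445.7, 192.6], [0.0, 0.0, 1.0]] [[-0.9973, -0.0567, 0.046, 0.4327], [-0.0729, 0.7322, -0.6772, 0.7034], [0.0047, -0.6788, -0.7343, 0.8254], [0.0, 0.0, 0.0, 1.0]]
{'time': 0.1, 'qpos': array([ 1.16800154e+00,  3.42650827e-01,  1.52487514e+00,  1.41240659e-05,
        1.27536998e+00, -1.46007093e-01]), 'qvel': array([-0.0010892 , -0.00264381, -0.00172115, -0.00155288,  0.0006536 ,
        0.00055726]), 'joint_efforts': array([ 3.03854620e-03, -4.31999052e+01, -2.44696641e+01,  7.20078265e-02,
        5.25800907e-02, -3.03354909e-05]), 'tool_pos': array([0.13316345, 0.50743784, 0.18823181]), 'tool_rot': array([-3.14030519e+00, -2.02977879e-04,  2.88480070e+00]), 'contact_force': array([-0.60928222, -1.36190303,  0.93613551]), 'torque': array([ 0.00279783, -0.00428501,  0.02073839]), 'grip_force': 0.0, 'opening': 0.09195289787739291} 0.0188
```

View pics/top0.png

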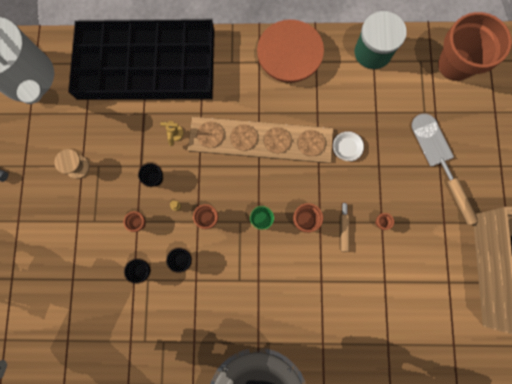

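View pics/side0.png

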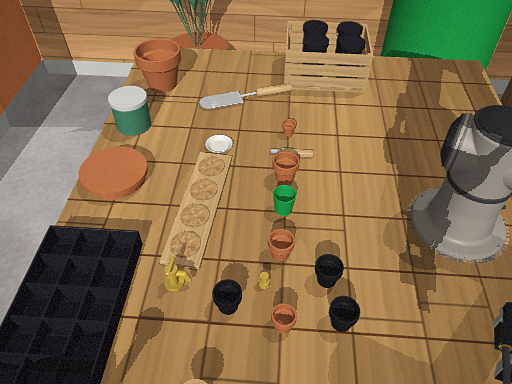

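The top view shows four terracotta pots at about (134,221), (205,217), (308,218) and (385,221). The nursery pot is at (262,217), the tap at (174,132) beyond the left pad (210,134), and the saucer at (349,147). The black pots and the big terracotta pot and saucer are distractors. The side view agrees: the tap (177,275) is at the +y end.

```bash
cat > h.py <<'E'
from cell import readout,cams,ticket,robot
import cv2,numpy as np
from scipy.optimize import least_squares
def cast(c,px,z):
    T=c["world_from_camera"];d=np.c_[np.atleast_2d(px),np.ones(len(np.atleast_2d(px)))]@np.linalg.inv(c["K"]).T@T[:3,:3].T
    o=T[:3,3];return (o+d*((z-o[2])/d[:,2])[:,None])[:,:2]
def redmask(im):
    h=cv2.cvtColor(im,cv2.COLOR_BGR2HSV).astype(int)
    return (((h[...,0]<9)|(h[...,0]>172))&(h[...,1]>120)&(h[...,2]>45)).astype(np.uint8)
def blobs(m,lo,hi):
    cs,_=cv2.findContours(m,cv2.RETR_EXTERNAL,cv2.CHAIN_APPROX_NONE)
    return [c[:,0].astype(float) for c in cs if lo<cv2.contourArea(c)<hi]
def circ(P,r=None):
    c0=P.mean(0)
    f=lambda v:np.hypot(*(P-v[:2]).T)-(r or v[2])
    return least_squares(f,[*c0,r or .03][:2 if r else 3],loss="soft_l1",f_scale=.001).x
def outer(c,P):  # the half of the outline away from the camera's foot point: rim only
    n=c["world_from_camera"][:2,3];m=P.mean(0);u=(m-n)/np.hypot(*(m-n));return P[(P-m)@u>-.003]
E
python3 - <<'E'
from h import *
for n in("top","side"):
    im=cv2.imread(f"pics/{n}0.png");c=cams.calibration(n)
    for b in blobs(redmask(im),60,1500):
        print(n,b.mean(0).round(),[ (hh,(circ(outer(c,cast(c,b,hh)))*1000).round(1).tolist()) for hh in(.038,.047,.056,.065)])
    x=(150,100,390,240) if n=="top" else (150,120,310,330)
    if n=="top":
        cr=im[110:240,120:400];h=cv2.cvtColor(im,cv2.COLOR_BGR2HSV)
        print([h[y,x].tolist() for x,y in((210,134),(244,138),(278,140),(312,143),(227,133),(195,147),(227,155),(220,170))])
        cv2.imwrite("pics/crop0.png",cv2.resize(cr,(784,364),interpolation=cv2.INTER_CUBIC))
E
```

```text
top [308. 217.] [(0.038, [423.9, -122.2, 16.5]), (0.047, [422.8, -121.1, 16.4]), (0.056, [421.6, -120.0, 16.2]), (0.065, [419.8, -118.8, 16.4])]
top [471.  48.] [(0.038, [857.5, -546.4, 19.5]), (0.047, [852.2, -541.3, 19.4]), (0.056, [847.0, -536.2, 19.2]), (0.065, [841.8, -531.1, 19.0])]
top [478.  24.] [(0.038, [924.4, -576.4, 25.3]), (0.047, [918.5, -571.1, 25.1]), (0.056, [912.6, -565.7, 24.8]), (0.065, [906.8, -560.3, 24.6])]
[[14, 126, 130], [14, 125, 169], [14, 125, 165], [14, 127, 166], [15, 116, 191], [15, 117, 183], [15, 129, 125], [14, 132, 156]]
```

View pics/crop0.png

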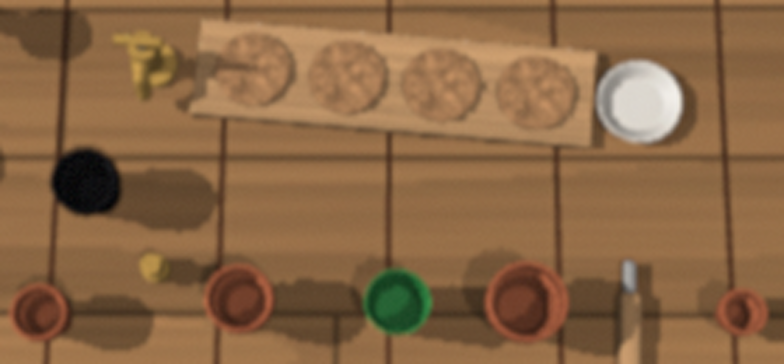

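Crop: pots b (40,312), c (239,297), nursery (398,301), d (526,301), a (742,312). They grow in apparent size a<b<c<d. Pads are at about (256,69), (348,77), (441,85) and (537,92), with the tap to the left at pad_1. So a→pad_1, b→pad_2, c→pad_3, d→pad_4.

```bash
python3 - <<'E'
from h import *
import h as H
def redmask(im):
    b,g,r=[im[...,i].astype(float)+1 for i in range(3)]
    return cv2.morphologyEx(((r/g>1.62)&(r>45)).astype(np.uint8),cv2.MORPH_CLOSE,np.ones((3,3)))
R={'a':.020,'b':.0245,'c':.029,'d':.0335};HT={'a':.038,'b':.047,'c':.056,'d':.065}
for n in("top","side"):
    im=cv2.imread(f"pics/{n}0.png");c=cams.calibration(n)
    px={'top':dict(b=(134,221),c=(205,217),d=(308,218),a=(385,221)),'side':dict(b=(284,316),c=(281,243),d=(286,163),a=(289,126))}[n]
    bl=blobs(redmask(im),60,3000)
    for k,p in px.items():
        b=min(bl,key=lambda b:np.hypot(*(b.mean(0)-p)));P=cast(c,b,HT[k]);o=outer(c,P) 
        print(n,k,len(b),b.mean(0).round(),(circ(o)*1000).round(1),(circ(o,R[k])*1000).round(1))
    b,g,r=[im[...,i].astype(float)+1 for i in range(3)]
    cen={'top':[(211.4,134.6),(244.3,137.5),(277.5,140.4),(311.8,142.9)],'side':[(185,244),(195,215),(203,187),(211,165)]}[n]
    print((cast(c,cen,.016)*1000).round(1).tolist())
    # cork: reddish relative to the board
    q=cv2.GaussianBlur(r/g,(5,5),0)
    for u,v in cen: print((int(u),int(v)),q[int(v),int(u)].round(3), end=' ')
    print('board',[q[y,x].round(3) for x,y in (((227,133),(261,137),(295,140)) if n=='top' else ((190,229),(199,201),(207,176)))])
    m=np.zeros(q.shape,np.uint8)
    lab=cv2.GaussianBlur(cv2.cvtColor(im,cv2.COLOR_BGR2LAB),(3,3),0)
    print('Lab',[lab[int(v),int(u)].tolist() for u,v in cen],[lab[y,x].tolist() for x,y in (((227,133),(261,137),(295,140)) if n=='top' else ((190,229),(199,201),(207,176)))])
    h=cv2.cvtColor(im,cv2.COLOR_BGR2HSV)
cr=cv2.imread("pics/side0.png")[130:280,150:250];cv2.imwrite("pics/crop1.png",cv2.resize(cr,(400,600),interpolation=cv2.INTER_CUBIC))
E
```

```text
top b 57 [134. 221.] [406.1 295.5  22.1] [405.5 292.6]
top c 69 [205. 216.] [417.8 126.3  26.7] [415.7 124. ]
top d 82 [308. 218.] [ 413.3 -113.3   32.5] [ 412.4 -112.4]
top a 47 [385. 221.] [ 409.2 -297.7   17.4] [ 408.  -294.6]
[[628.6, 120.0], [620.9, 36.8], [613.2, -46.5], [606.6, -131.9]]
(211, 134) 1.356 (244, 137) 1.354 (277, 140) 1.352 (311, 142) 1.354 board [np.float64(1.292), np.float64(1.288), np.float64(1.293)]
Lab [[121, 139, 152], [142, 140, 156], [147, 141, 157], [145, 141, 156]] [[161, 139, 156], [156, 138, 156], [152, 138, 155]]
side b 784 [306. 328.] [  163.1 -2620.   2944.1] [219.3 314.1]
side c 295 [265. 257.] [416.9 131.   31.1] [416.9 130.3]
side d 151 [290. 169.] [ 403.8 -101.6   43.1] [ 404.1 -105.2]
side a 68 [284. 129.] [ 408.7 -291.7   21.2] [ 408.7 -292.7]
[[629.2, 125.0], [620.8, 39.8], [615.9, -51.9], [607.2, -132.3]]
(185, 244) 1.316 (195, 215) 1.271 (203, 187) 1.291 (211, 165) 1.279 board [np.float64(1.222), np.float64(1.231), np.float64(1.236)]
Lab [[125, 137, 155], [173, 137, 161], [156, 138, 160], [164, 137, 160]] [[175, 135, 158], [174, 135, 158], [167, 135, 158]]
```

View pics/crop1.png

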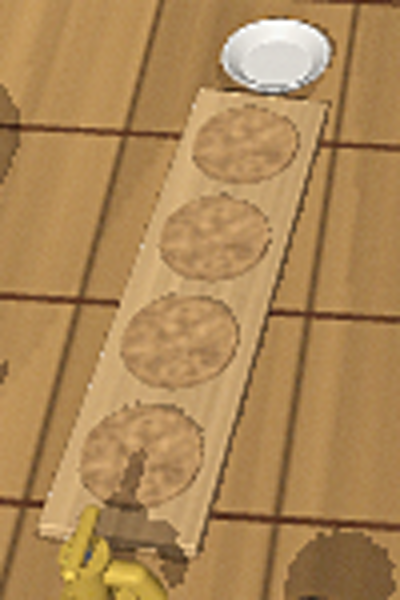

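Pads from both views agree within about 3 mm: p1 (629,122), p2 (621,37.5), p3 (614,-47.5), p4 (606.5,-132). Spacing is 84–86 mm, as it should be. Pot centres: b (406,295), c (418,127), d (413,-113), a (409,-297). I'm moving over pot b and turning the closing line to world x.

>>> jog_arm([
  [0.85,-0.67,0,-0.837,1],
  [0.85,-0.67,0,-0.837,1],
  [0.85,-0.67,0,-0.837,1],
  [0.85,-0.67,0,-0.837,1],
  [0.85,-0.67,0,-0.837,1],
  [0.85,-0.67,0,-0.837,1],
  [0.85,-0.67,0,-0.837,1],
  [0.85,-0.67,0,-0.837,1],
  [0.85,-0.67,0,-0.837,1],
  [0.85,-0.67,0,-0.837,1],
], squeeze=12)

```text
time: 1.1
tool_pos: [0.2012, 0.454, 0.1885]
tool_rot: [-3.141, 0.001, 1.569]
contact_force: [-0.4, -0.1, 0.2]
opening: 0.0918
grip_force: 0.0
```

>>> jog_arm([
  [0.85,-0.67,0,0,1],
  [0.85,-0.67,0,0,1],
  [0.85,-0.67,0,0,1],
])

```text
time: 1.4
tool_pos: [0.2719, 0.3985, 0.1886]
tool_rot: [3.141, 0.001, 1.57]
contact_force: [-0.8, 0.4, 0.8]
opening: 0.0918
grip_force: 0.0
```

>>> jog_arm([
  [0.85,-0.67,0,0,1],
  [0.85,-0.67,0,0,1],
  [0.85,-0.67,0,0,1],
])

```text
time: 1.7
tool_pos: [0.3397, 0.3452, 0.1886]
tool_rot: [3.141, 0.001, 1.569]
contact_force: [-0.8, 0.6, -0.7]
opening: 0.0919
grip_force: 0.0
```

>>> jog_arm([
  [0.85,-0.66,0,0,1],
  [0.85,-0.66,0,0,1],
  [0.85,-0.66,0,0,1],
  [0.85,-0.66,0,0,1],
  [0.85,-0.66,0,0,1],
])

```text
time: 2.2
tool_pos: [0.4041, 0.2951, 0.1887]
tool_rot: [-3.141, -0.0, 1.572]
contact_force: [0.4, -0.1, -0.4]
opening: 0.0922
grip_force: 0.0
```

```bash
python3 - <<'E'
from h import *
c=cams.calibration("wrist");im=cams.read_camera("wrist");cv2.imwrite("pics/w0.png",im)
print(readout.observe()["tool_pos"],c["world_from_camera"].round(3).tolist(),c["K"].round().tolist())
E
```

```text
[0.40412878 0.29520529 0.18880091] [[1.0, 0.001, -0.0, 0.404], [0.001, -0.965, -0.262, 0.365], [-0.001, 0.262, -0.965, 0.385], [0.0, 0.0, 0.0, 1.0]] [[284.0, 0.0, 251.0], [0.0, 284.0, 192.0], [0.0, 0.0, 1.0]]
```

View pics/w0.png

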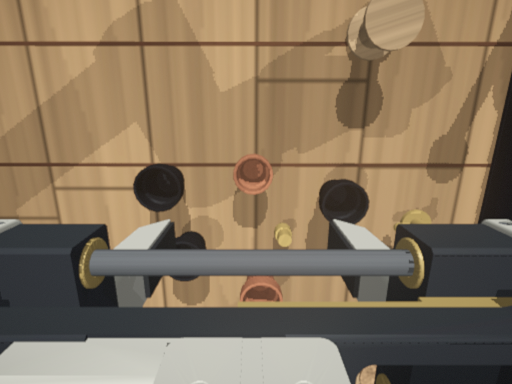

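Wrist view: pot b is at (252,174), between the open fingers, with black pots at (159,187) and (344,202). I'll measure b's rim here.

```bash
cat >> h.py <<'E'
def redmask(im):
    b,g,r=[im[...,i].astype(float)+1 for i in range(3)]
    return cv2.morphologyEx(((r/g>1.62)&(r>45)).astype(np.uint8),cv2.MORPH_CLOSE,np.ones((3,3)))
def wrist_pot(R,ht,f=None):
    c=cams.calibration("wrist");im=cv2.imread(f) if f else cams.read_camera("wrist")
    t=readout.observe()["tool_pos"]
    for b in blobs(redmask(im),200,9000):
        P=cast(c,b,ht)
        if np.hypot(*(P.mean(0)-t[:2]))<.05:
            o=outer(c,P);print("tcp",(t*1000).round(1),"px",b.mean(0).round(),"free",(circ(o)*1000).round(1),"fixed",(circ(o,R)*1000).round(1),"box",(P.min(0)*1000).round(1),(P.max(0)*1000).round(1))
E
python3 -c "
from h import *
wrist_pot(.0245,.047,'pics/w0.png')"
python3 -c "
from h import *
c=cams.calibration('wrist');im=cv2.imread('pics/w0.png')
print(im[174,232:274:3].tolist())
for b in blobs(redmask(im),80,90000): print(b.mean(0),len(b),cast(c,b,.047).mean(0))"
```

```text
[[96, 133, 164], [80, 109, 166], [56, 78, 117], [49, 66, 99], [55, 74, 111], [59, 80, 121], [57, 79, 122], [58, 80, 121], [60, 81, 123], [74, 100, 151], [53, 72, 110], [57, 77, 118], [66, 90, 137], [100, 133, 196]]
```

```bash
sed -i 's/r\/g>1.62/r\/g>TH/; 1a TH=1.40' h.py; python3 -c "
from h import *
wrist_pot(.0245,.047,'pics/w0.png')"
python3 -c "
from h import *
import h
c=cams.calibration('wrist');im=cv2.imread('pics/w0.png')
for b in blobs(h.redmask(im),80,90000): print(b.mean(0),len(b),cv2.contourArea(b.astype(np.float32)),cast(c,b,.047).mean(0))"; grep -n "TH" h.py
```

```text
[260.23684211 289.76315789] 114 842.0 [0.41608931 0.13533655]
[ 75.75081967 164.40983607] 305 166.5 [0.19291264 0.30716584]
[325.65832106 166.16494845] 679 1385.5 [0.49298166 0.30540708]
[461.23902439  43.63414634] 205 142.5 [0.63004364 0.43934496]
[172.75107914  43.03741007] 695 708.5 [0.31877184 0.43952691]
2:TH=1.40
22:    return cv2.morphologyEx(((r/g>TH)&(r>45)).astype(np.uint8),cv2.MORPH_CLOSE,np.ones((3,3)))
```

The pot merges with the dark seam line behind it; a morphological opening will cut that.

```bash
sed -i 's/^    return cv2.morphologyEx(\(.*\),cv2.MORPH_CLOSE,np.ones((3,3)))$/    m=cv2.morphologyEx(\1,cv2.MORPH_CLOSE,np.ones((5,5)));return cv2.morphologyEx(m,cv2.MORPH_OPEN,cv2.getStructuringElement(cv2.MORPH_ELLIPSE,(11,11)))/' h.py; python3 -c "
from h import *
wrist_pot(.0245,.047,'pics/w0.png')"
```

```text
tcp [404.1 295.2 188.8] px [252. 174.] free [405.4 294.4  23. ] fixed [405.3 296.3] box [382.7 270.6] [428.8 320. ]
```

b is at (405.5,295.5), and the top view agrees (406,295). Descending to grasp.

>>> jog_arm([
  [0.02,0,-0.7,0,1],
  [0.02,0,-0.7,0,1],
  [0.02,0,-0.7,0,1],
])

```text
time: 2.55
tool_pos: [0.4054, 0.2944, 0.1322]
tool_rot: [-3.138, 0.002, 1.571]
contact_force: [0.0, -0.2, 0.9]
opening: 0.0918
grip_force: 0.0
```

>>> jog_arm([
  [0,0,-0.7,0,1],
  [0,0,-0.7,0,1],
  [0,0,-0.7,0,1],
])

```text
time: 2.85
tool_pos: [0.4066, 0.2943, 0.0774]
tool_rot: [-3.14, 0.001, 1.57]
contact_force: [0.3, 0.1, 0.8]
opening: 0.0918
grip_force: 0.0
```

>>> jog_arm([
  [0,0,-0.4,0,1],
  [0,0,-0.7,0,1],
  [0,0,-0.7,0,1],
  [0,0,-0.7,0,-1],
  [0,0,-0.7,0,-1],
  [0,0,-0.7,0,-1],
  [0,0,-0.7,0,-1],
  [0,0,-0.7,0,-1],
  [0,0,-0.7,0,-1],
  [0,0,-0.7,0,-1],
  [0,0,-0.7,0,-1],
  [0,0,-0.7,0,-1],
], squeeze=15)

```text
time: 4.05
tool_pos: [0.4069, 0.2942, 0.0208]
tool_rot: [-3.142, 0.0, 1.57]
contact_force: [-0.7, 0.2, 0.4]
opening: 0.0241
grip_force: 0.0
```

Opening is 24 mm with no grip, so the pot isn't between the pads. Stop and look.

```bash
python3 - <<'E'
from h import *
a=cams.read_camera("wrist");b=cams.read_camera("side")
cv2.imwrite("pics/w1.png",np.hstack([cv2.resize(a,(400,300)),cv2.resize(b[230:380,190:390],(400,300))]))
print(readout.observe())
E
```

```text
{'time': 4.15, 'qpos': array([ 4.73282581e-01,  5.06511314e-01,  1.79818292e+00, -9.33045292e-05,
        8.36896852e-01,  4.74098033e-01]), 'qvel': array([-2.64993754e-04, -5.93802971e-04, -2.89662484e-04, -9.36718813e-04,
        3.10236931e-05, -1.86011501e-03]), 'joint_efforts': array([ 1.41225049e-03, -4.45704281e+01, -1.75698245e+01,  6.59320154e-02,
       -3.28350732e-03,  9.97402412e-05]), 'tool_pos': array([0.40693976, 0.2942024 , 0.02078783]), 'tool_rot': array([3.14155963e+00, 6.09279314e-05, 1.57004337e+00]), 'contact_force': array([-0.7796008 , -0.18426083, -0.17707988]), 'torque': array([-0.08817553,  0.05503292, -0.04372095]), 'grip_force': 0.0, 'opening': 0.016344141395399074}
```

View pics/w1.png

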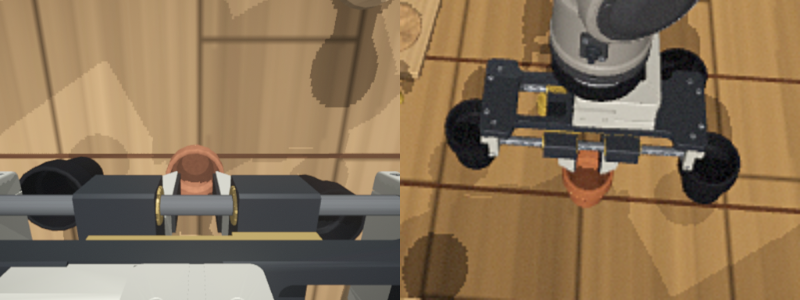

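The pot sits toward +y, squeezed out of the pads. I'll open, rise and re-measure with both the wrist and the fixed cameras.

>>> jog_arm([
  [0,0,0,0,1],
  [0,0,0,0,1],
  [0,0,0,0,1],
  [0,0,0,0,1],
  [0,0,0,0,1],
  [0,0,0,0,1],
  [0,0,0,0,1],
  [0,0,0,0,1],
  [0,0,0.5,0,1],
  [0,0,1,0,1],
  [0,0,1,0,1],
])

```text
time: 5.25
tool_pos: [0.41, 0.2959, 0.1057]
tool_rot: [3.133, -0.005, 1.57]
contact_force: [0.3, 0.9, -0.9]
opening: 0.0917
grip_force: 0.0
```

>>> jog_arm([
  [0,0,1,0,1],
  [0,0,1,0,1],
  [0,0,1,0,1],
  [0,0,1,0,1],
])

```text
time: 5.65
tool_pos: [0.4068, 0.2941, 0.1805]
tool_rot: [3.141, -0.0, 1.57]
contact_force: [-0.2, -0.3, -1.4]
opening: 0.0917
grip_force: 0.0
```

```bash
python3 - <<'E'
from h import *
import h
w=cams.read_camera("wrist");cv2.imwrite("pics/w2.png",w);s=cams.read_camera("side");cv2.imwrite("pics/s2.png",s)
wrist_pot(.0245,.047,"pics/w2.png")
c=cams.calibration("side")
for f in("side0","s2"):
  for th in (1.5,1.6):
    h.TH=th;im=cv2.imread(f"pics/{f}.png")
    for b in blobs(h.redmask(im),100,3000):
        P=cast(c,b,.047)
        if .3<P.mean(0)[0]<.5 and P.mean(0)[1]>.2: print(f,th,b.min(0),b.max(0),(circ(outer(c,P))*1000).round(1),(circ(outer(c,P),.0245)*1000).round(1))
a=cv2.imread("pics/side0.png")[280:350,240:330]
cv2.imwrite("pics/cmp.png",np.hstack([cv2.resize(x,(390,300),interpolation=cv2.INTER_CUBIC) for x in(a,s[280:350,240:330])]))
E
```

```text
tcp [406.  293.7 179.2] px [250. 174.] free [404.3 294.2  23. ] fixed [404.3 296. ] box [381.3 270.3] [427.5 319.6]
side0 1.5 [271. 303.] [295. 333.] [406.  295.3  23.1] [405.9 296.9]
side0 1.6 [271. 303.] [295. 333.] [405.9 295.5  22.9] [405.9 297.3]
s2 1.5 [271. 303.] [295. 333.] [406.1 295.5  23.2] [406.1 297.1]
s2 1.6 [271. 303.] [295. 333.] [405.8 295.8  22.9] [405.8 297.6]
```

View pics/cmp.png

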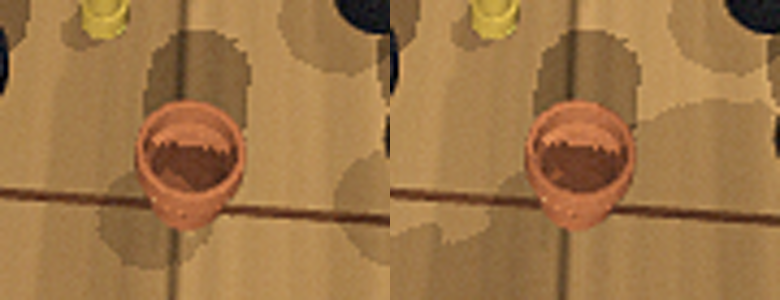

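The pot did not move at all (side view before and after are identical), yet the fingers shut over it, so the tips seem to be higher than the reported pose says. I'll check where the fingertips really were.

```bash
python3 - <<'E'
import cv2
a=cv2.imread("pics/w1.png");L=a[130:230,130:260];R=a[110:220,520:660]
import numpy as np
cv2.imwrite("pics/z1.png",np.hstack([cv2.resize(L,(400,308),interpolation=cv2.INTER_CUBIC),cv2.resize(R,(400,308),interpolation=cv2.INTER_CUBIC)]))
E
```

```text
(no output)
```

View pics/z1.png

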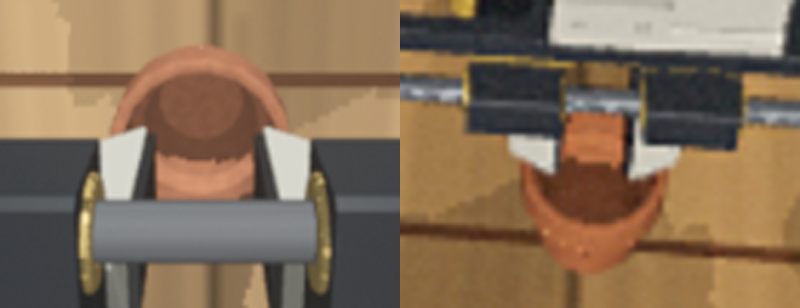

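```bash
python3 - <<'E'
from h import *
c=cams.calibration("side")
for z in(.02,.03,.04,.05,.06,.07,.08): print(z,(cast(c,[(278,316),(284,315.7),(290,316)],z)*1000).round(1).tolist())
E
```

```text
0.02 [[415.4, 285.7], [403.7, 284.2], [391.9, 283.9]]
0.03 [[415.6, 290.9], [404.1, 289.4], [392.5, 289.1]]
0.04 [[415.8, 296.1], [404.4, 294.6], [393.0, 294.3]]
0.05 [[416.1, 301.3], [404.8, 299.8], [393.5, 299.5]]
0.06 [[416.3, 306.4], [405.1, 305.0], [394.0, 304.8]]
0.07 [[416.5, 311.6], [405.5, 310.2], [394.5, 310.0]]
0.08 [[416.7, 316.8], [405.9, 315.4], [395.0, 315.2]]
```

Both views agree: the side ray puts the tips at z≈0.055 with reported TCP 0.021. In the wrist view the tip edges (row 222, about 155 px apart at 92 mm opening) give a depth of 0.17 instead of 0.21. The fingertips are therefore about 35 mm higher than the reported TCP. I'll test by closing on the rim at reported z = 0.005.

>>> jog_arm([
  [0,0.02,-1,0,1],
  [0,0.02,-1,0,1],
  [0,0.02,-1,0,1],
])

```text
time: 6.05
tool_pos: [0.4032, 0.2939, 0.0958]
tool_rot: [-3.132, 0.005, 1.57]
contact_force: [-0.8, 0.1, 0.8]
opening: 0.0919
grip_force: 0.0
```

>>> jog_arm([
  [0,0,-0.6,0,1],
  [0,0,-1,0,1],
  [0,0,-1,0,1],
  [0,0,-1,0,1],
])

```text
time: 6.45
tool_pos: [0.4075, 0.2961, 0.0218]
tool_rot: [3.141, -0.0, 1.57]
contact_force: [0.7, -0.3, -0.0]
opening: 0.0915
grip_force: 0.0
```

>>> jog_arm([
  [0,0,-0.1,0,1],
  [0,0,-0.2,0,1],
  [0,0,-0.2,0,1],
  [0,0,-0.2,0,-1],
  [0,0,-0.2,0,-1],
  [0,0,-0.2,0,-1],
  [0,0,-0.2,0,-1],
  [0,0,-0.2,0,-1],
  [0,0,-0.2,0,-1],
  [0,0,-0.2,0,-1],
], squeeze=5)

```text
time: 7.45
tool_pos: [0.4068, 0.2958, 0.0048]
tool_rot: [-3.141, 0.0, 1.57]
contact_force: [-0.7, -0.4, 1.1]
opening: 0.0483
grip_force: 5.0
```

It stopped at 48 mm with 5 N, which confirms the 35 mm offset. I'll reopen, go 19 mm deeper for a full-band grip, and lift.

>>> jog_arm([
  [0,0,0,0,0.6],
  [0,0,0,0,0.6],
  [0,0,0,0,0.6],
  [0,0,-0.12,0,0.6],
  [0,0,-0.24,0,0.6],
  [0,0,-0.24,0,-1],
  [0,0,-0.24,0,-1],
  [0,0,-0.24,0,-1],
  [0,0,-0.24,0,-1],
  [0,0,-0.24,0,-1],
  [0,0,-0.24,0,-1],
], squeeze=15)

```text
time: 8.55
tool_pos: [0.407, 0.2959, -0.0142]
tool_rot: [3.141, -0.0, 1.57]
contact_force: [0.0, -0.4, -0.8]
opening: 0.0486
grip_force: 15.0
```

>>> jog_arm([
  [0,0,0.2,0,-1],
  [0,0,0.6,0,-1],
  [0,0,1,0,-1],
  [0,0,1,0,-1],
])

```text
time: 8.95
tool_pos: [0.4095, 0.2972, 0.0695]
tool_rot: [3.134, -0.004, 1.57]
contact_force: [1.0, 0.5, -1.3]
opening: 0.0484
grip_force: 15.0
```

>>> jog_arm([
  [0.3,-0.36,0.4,0,-1],
  [0.67,-0.806,0.4,0,-1],
  [0.67,-0.806,0.4,0,-1],
])

```text
time: 9.25
tool_pos: [0.4639, 0.2281, 0.0978]
tool_rot: [3.138, 0.001, 1.566]
contact_force: [0.2, 0.6, -1.6]
opening: 0.0484
grip_force: 15.0
```

>>> jog_arm([
  [0.67,-0.806,0,0,-1],
  [0.67,-0.806,0,0,-1],
  [0.67,-0.806,0,0,-1],
])

```text
time: 9.55
tool_pos: [0.516, 0.164, 0.0965]
tool_rot: [3.142, 0.001, 1.566]
contact_force: [-0.2, -0.1, -1.6]
opening: 0.0488
grip_force: 15.0
```

>>> jog_arm([
  [0.67,-0.806,0,0,-1],
  [0.67,-0.806,0,0,-1],
  [0.67,-0.806,0,0,-1],
])

```text
time: 9.85
tool_pos: [0.5692, 0.1, 0.0965]
tool_rot: [3.142, 0.001, 1.567]
contact_force: [0.6, 0.7, -1.2]
opening: 0.0486
grip_force: 15.0
```

>>> jog_arm([
  [0.67,-0.806,0,0,-1],
  [0.67,-0.806,0,0,-1],
  [0.67,-0.806,0,0,-1],
  [0.67,-0.806,-0.5,0,-1],
  [0.67,-0.806,-0.8,0,-1],
  [0.67,-0.806,-0.8,0,-1],
  [0.67,-0.806,-0.8,0,-1],
])

```text
time: 10.55
tool_pos: [0.6205, 0.0393, 0.0336]
tool_rot: [-3.14, -0.0, 1.571]
contact_force: [-0.7, 0.5, -0.9]
opening: 0.0486
grip_force: 15.0
```

>>> jog_arm([
  [0,0,-0.25,0,-1],
  [0,0,-0.33,0,-1],
  [0,0,-0.37,0,-1],
  [0,0,-0.39,0,-1],
  [0,0,-0.39,0,-1],
])

```text
time: 11.05
tool_pos: [0.6217, 0.038, 0.0032]
tool_rot: [3.14, 0.0, 1.57]
contact_force: [-0.7, 0.1, -1.2]
opening: 0.0485
grip_force: 15.0
```

>>> jog_arm([
  [0,0,-0.005,0,0.6],
  [0,0,-0.005,0,0.6],
  [0,0,-0.005,0,0.6],
  [0,0,0,0,0.6],
  [0,0,0.5,0,0.6],
  [0,0,1,0,0.6],
  [0,0,1,0,0.6],
])

```text
time: 11.75
tool_pos: [0.6252, 0.0377, 0.0886]
tool_rot: [3.13, 0.001, 1.57]
contact_force: [0.7, 1.4, 0.6]
opening: 0.0735
grip_force: 0.0
```

```bash
cat >> h.py <<'E'
HT=dict(a=.038,b=.047,c=.056,d=.065);RR=dict(a=.02,b=.0245,c=.029,d=.0335)
PAD=dict(a=(629,122),b=(621,37.5),c=(614,-47.5),d=(606.5,-132))
def placed(k,f):
    import h as M
    for n in("top","side"):
        im=cams.read_camera(n);cv2.imwrite(f"pics/{f}_{n}.png",im);c=cams.calibration(n);M.TH=1.55
        for q in blobs(M.redmask(im),100,3000):
            P=cast(c,q,HT[k]+.016)
            if np.hypot(*(P.mean(0)*1000-PAD[k]))<35: print(n,k,q.mean(0).round(),(circ(outer(c,P))*1000).round(1),(circ(outer(c,P),RR[k])*1000).round(1),"pad",PAD[k])
E
python3 -c "
from h import *
placed('b','pb')"
```

```text
side b [194. 205.] [621.2  39.1  23.7] [621.  40.] pad (621, 37.5)
```

b stands on pad_2, within 2 mm. Next is c: travel above it and measure with the wrist camera.

>>> jog_arm([
  [-0.2,0.1,0.8,0,1],
  [-0.85,0.37,1,0,1],
  [-0.85,0.37,1,0,1],
  [-0.85,0.37,1,0,1],
])

```text
time: 12.25
tool_pos: [0.5518, 0.0685, 0.163]
tool_rot: [-3.142, -0.0, 1.571]
contact_force: [-0.3, -0.0, -0.3]
opening: 0.0916
grip_force: 0.0
```

>>> jog_arm([
  [-0.85,0.37,0,0,1],
  [-0.85,0.37,0,0,1],
  [-0.85,0.37,0,0,1],
])

```text
time: 12.55
tool_pos: [0.4826, 0.0978, 0.1608]
tool_rot: [-3.137, 0.0, 1.571]
contact_force: [-0.0, -0.6, -0.4]
opening: 0.0919
grip_force: 0.0
```

>>> jog_arm([
  [-0.85,0.37,0,0,1],
  [-0.85,0.37,0,0,1],
  [-0.85,0.37,0,0,1],
  [-0.85,0.37,0,0,1],
  [-0.85,0.37,0,0,1],
])

```text
time: 13.05
tool_pos: [0.4187, 0.1262, 0.162]
tool_rot: [3.141, 0.0, 1.569]
contact_force: [1.2, 0.2, 0.3]
opening: 0.092
grip_force: 0.0
```

```bash
python3 -c "
from h import *
cv2.imwrite('pics/wc.png',cams.read_camera('wrist'))
wrist_pot(.029,.056,'pics/wc.png')
import h
c=cams.calibration('side')
for q in blobs(h.redmask(cv2.imread('pics/pb_side.png')),100,3000): print(q.mean(0),cast(c,q,.056).mean(0))
h.TH=1.7
for q in blobs(h.redmask(cv2.imread('pics/pb_top.png')),60,3000): print(q.mean(0),cast(cams.calibration('top'),q,.056).mean(0))
"
```

```text
tcp [418.6 126.2 162. ] px [250. 180.] free [416.6 123.   27.4] fixed [416.5 125. ] box [389.4  95.2] [444.3 157.8]
[280.5212766  245.30851064] [0.41714828 0.14074728]
[193.80882353 205.72058824] [0.61890844 0.04501146]
[284.95505618 167.02247191] [ 0.41452177 -0.09911982]
[112.08988764 173.96067416] [ 0.83525413 -0.0438922 ]
[288.46666667 126.35555556] [ 0.40950128 -0.25875052]
[504.11711712  46.14414414] [-0.31257221 -0.75117201]
[218.39130435   5.26086957] [ 0.69476857 -0.9730712 ]
[384.6744186  221.20930233] [ 0.40687165 -0.29004268]
[307.75324675 217.63636364] [ 0.41445161 -0.11390884]
[295.37278107  51.07100592] [ 0.83346825 -0.09048298]
```

>>> jog_arm([
  [-0.015,0,-0.6,0,1],
  [-0.015,0,-1,0,1],
  [-0.015,0,-1,0,1],
  [-0.015,0,-1,0,1],
])

```text
time: 13.5
tool_pos: [0.4169, 0.1264, 0.0827]
tool_rot: [-3.141, 0.0, 1.569]
contact_force: [1.4, -0.5, 0.5]
opening: 0.0918
grip_force: 0.0
```

>>> jog_arm([
  [0,0,-0.5,0,1],
  [0,0,-1,0,1],
  [0,0,-1,0,1],
  [0,0,-1,0,1],
])

```text
time: 13.9
tool_pos: [0.4174, 0.1268, 0.0039]
tool_rot: [3.14, -0.0, 1.57]
contact_force: [0.2, -0.1, 0.5]
opening: 0.0915
grip_force: 0.0
```

>>> jog_arm([
  [0,0,-0.11,0,1],
  [0,0,-0.11,0,1],
  [0,0,-0.11,0,-1],
  [0,0,-0.11,0,-1],
  [0,0,-0.11,0,-1],
  [0,0,-0.11,0,-1],
  [0,0,-0.11,0,-1],
  [0,0,-0.11,0,-1],
  [0,0,-0.11,0,-1],
  [0,0,-0.11,0,-1],
], squeeze=15)

```text
time: 14.9
tool_pos: [0.4164, 0.1267, -0.0062]
tool_rot: [3.141, -0.0, 1.57]
contact_force: [1.5, 0.9, 3.1]
opening: 0.0586
grip_force: 15.0
```

>>> jog_arm([
  [0,0,0.2,0,-1],
  [0,0,0.6,0,-1],
  [0,0,1,0,-1],
  [0,0,1,0,-1],
])

```text
time: 15.3
tool_pos: [0.4183, 0.127, 0.0766]
tool_rot: [3.135, -0.001, 1.57]
contact_force: [0.2, -0.6, -2.0]
opening: 0.0584
grip_force: 15.0
```

>>> jog_arm([
  [0.4,-0.35,0.4,0,-1],
  [0.82,-0.725,0.4,0,-1],
  [0.82,-0.725,0.4,0,-1],
])

```text
time: 15.6
tool_pos: [0.4858, 0.0656, 0.1057]
tool_rot: [3.137, 0.001, 1.567]
contact_force: [-0.3, 0.9, -2.0]
opening: 0.0581
grip_force: 15.0
```

>>> jog_arm([
  [0.82,-0.725,0,0,-1],
  [0.82,-0.725,0,0,-1],
  [0.82,-0.725,0,0,-1],
])

```text
time: 15.9
tool_pos: [0.5494, 0.008, 0.1039]
tool_rot: [-3.142, 0.001, 1.567]
contact_force: [-0.5, 0.1, -2.1]
opening: 0.0583
grip_force: 15.0
```

>>> jog_arm([
  [0.82,-0.725,0,0,-1],
  [0.82,-0.725,0,0,-1],
  [0.82,-0.725,0,0,-1],
  [0.82,-0.725,-0.5,0,-1],
  [0.82,-0.725,-0.8,0,-1],
  [0.82,-0.725,-0.8,0,-1],
  [0.82,-0.725,-0.8,0,-1],
])

```text
time: 16.6
tool_pos: [0.612, -0.0463, 0.0413]
tool_rot: [-3.14, -0.001, 1.571]
contact_force: [0.2, 0.0, -0.6]
opening: 0.0587
grip_force: 15.0
```

Now at z 0.0413, and the placing height is 0.0105.

>>> jog_arm([
  [0,0,-0.25,0,-1],
  [0,0,-0.33,0,-1],
  [0,0,-0.375,0,-1],
  [0,0,-0.385,0,-1],
  [0,0,-0.385,0,-1],
])

```text
time: 17.1
tool_pos: [0.6134, -0.0473, 0.0116]
tool_rot: [3.14, 0.0, 1.57]
contact_force: [-0.5, 0.1, -0.5]
opening: 0.0583
grip_force: 15.0
```

>>> jog_arm([
  [0,0,-0.005,0,0.7],
  [0,0,-0.005,0,0.7],
  [0,0,-0.005,0,0.7],
  [0,0,0,0,0.7],
  [0,0,0.5,0,0.7],
  [0,0,1,0,0.7],
  [0,0,1,0,0.7],
])

```text
time: 17.8
tool_pos: [0.6167, -0.048, 0.097]
tool_rot: [3.131, 0.002, 1.57]
contact_force: [0.9, 0.8, 0.3]
opening: 0.0781
grip_force: 0.0
```

```bash
python3 -c "
from h import *
placed('c','pc');placed('b','pc')"
```

>>> jog_arm([
  [-0.2,-0.1,0.8,0,1],
  [-0.835,-0.274,1,0,1],
  [-0.835,-0.274,1,0,1],
  [-0.835,-0.274,1,0,1],
])

```text
time: 18.4
tool_pos: [0.545, -0.0696, 0.1712]
tool_rot: [3.141, 0.0, 1.569]
contact_force: [0.5, -0.2, -0.7]
opening: 0.0915
grip_force: 0.0
```

>>> jog_arm([
  [-0.835,-0.274,0,0,1],
  [-0.835,-0.274,0,0,1],
  [-0.835,-0.274,0,0,1],
])

```text
time: 18.7
tool_pos: [0.4774, -0.0911, 0.1692]
tool_rot: [-3.138, -0.001, 1.569]
contact_force: [-0.0, 0.4, 0.4]
opening: 0.0919
grip_force: 0.0
```

>>> jog_arm([
  [-0.835,-0.274,0,0,1],
  [-0.835,-0.274,0,0,1],
  [-0.835,-0.274,0,0,1],
  [-0.835,-0.274,0,0,1],
  [-0.835,-0.274,0,0,1],
])

```text
time: 19.2
tool_pos: [0.4141, -0.1129, 0.1705]
tool_rot: [3.141, -0.0, 1.571]
contact_force: [0.5, -0.1, -0.4]
opening: 0.0916
grip_force: 0.0
```

```bash
python3 -c "
from h import *
cv2.imwrite('pics/wd.png',cams.read_camera('wrist'))
wrist_pot(.0335,.065,'pics/wd.png')
placed('c','pc');placed('b','pc')"
```

```text
tcp [ 413.9 -112.9  170.5] px [251. 182.] free [ 413.7 -115.6   32.3] fixed [ 413.7 -114.1] box [ 381.5 -148.3] [446.1 -79. ]
top c [279. 134.] [613.7 -47.9  26.6] [610.6 -47.6] pad (614, -47.5)
top b [243. 132.] [620.1  38.   22.1] [617.   37.6] pad (621, 37.5)
```

b and c are within 1 mm of their pads. Picking d at (413.7,-114).

>>> jog_arm([
  [0,-0.015,-0.6,0,1],
  [0,-0.015,-1,0,1],
  [0,-0.015,-1,0,1],
  [0,-0.015,-1,0,1],
])

```text
time: 19.85
tool_pos: [0.4129, -0.1143, 0.0913]
tool_rot: [-3.141, -0.0, 1.57]
contact_force: [1.0, -0.5, 0.1]
opening: 0.0916
grip_force: 0.0
```

>>> jog_arm([
  [0,0,-0.5,0,1],
  [0,0,-1,0,1],
  [0,0,-1,0,1],
  [0,0,-1,0,1],
])

```text
time: 20.25
tool_pos: [0.4136, -0.1147, 0.0124]
tool_rot: [3.14, 0.001, 1.57]
contact_force: [0.3, -0.6, 0.9]
opening: 0.0914
grip_force: 0.0
```

>>> jog_arm([
  [0,0,-0.13,0,1],
  [0,0,-0.13,0,1],
  [0,0,-0.13,0,-1],
  [0,0,-0.13,0,-1],
  [0,0,-0.13,0,-1],
  [0,0,-0.13,0,-1],
  [0,0,-0.13,0,-1],
  [0,0,-0.13,0,-1],
  [0,0,-0.13,0,-1],
  [0,0,-0.13,0,-1],
], squeeze=18)

```text
time: 21.25
tool_pos: [0.4132, -0.1145, 0.0008]
tool_rot: [3.14, 0.001, 1.57]
contact_force: [1.6, 0.2, 5.3]
opening: 0.0672
grip_force: 18.0
```

>>> jog_arm([
  [0,0,0.2,0,-1],
  [0,0,0.6,0,-1],
  [0,0,1,0,-1],
  [0,0,1,0,-1],
])

```text
time: 21.65
tool_pos: [0.4143, -0.1151, 0.0833]
tool_rot: [3.136, 0.003, 1.57]
contact_force: [0.1, 0.0, -2.6]
opening: 0.0672
grip_force: 18.0
```

>>> jog_arm([
  [0.4,-0.073,0.4,0,-1],
  [0.804,-0.073,0.4,0,-1],
  [0.804,-0.073,0.4,0,-1],
])

```text
time: 21.95
tool_pos: [0.4799, -0.1206, 0.1121]
tool_rot: [3.139, 0.001, 1.57]
contact_force: [-0.2, -0.1, -1.5]
opening: 0.0674
grip_force: 18.0
```

>>> jog_arm([
  [0.804,-0.073,0,0,-1],
  [0.804,-0.073,0,0,-1],
  [0.804,-0.073,0,0,-1],
])

```text
time: 22.25
tool_pos: [0.5413, -0.1258, 0.1103]
tool_rot: [-3.139, -0.001, 1.571]
contact_force: [0.0, -0.2, -1.2]
opening: 0.0671
grip_force: 18.0
```

>>> jog_arm([
  [0.804,-0.073,0,0,-1],
  [0.804,-0.073,0,0,-1],
  [0.804,-0.073,0,0,-1],
  [0.804,-0.073,-0.5,0,-1],
  [0.804,-0.073,-0.8,0,-1],
  [0.804,-0.073,-0.8,0,-1],
  [0.804,-0.073,-0.8,0,-1],
])

```text
time: 22.95
tool_pos: [0.6042, -0.1317, 0.0486]
tool_rot: [-3.14, -0.0, 1.57]
contact_force: [0.6, -0.9, -1.7]
opening: 0.0672
grip_force: 18.0
```

Place at z 0.0175.

>>> jog_arm([
  [0,0,-0.25,0,-1],
  [0,0,-0.33,0,-1],
  [0,0,-0.375,0,-1],
  [0,0,-0.385,0,-1],
  [0,0,-0.385,0,-1],
])

```text
time: 23.45
tool_pos: [0.6059, -0.1319, 0.0185]
tool_rot: [3.14, 0.0, 1.57]
contact_force: [0.2, 0.5, -1.6]
opening: 0.0668
grip_force: 18.0
```

>>> jog_arm([
  [0,0,-0.005,0,0.9],
  [0,0,-0.005,0,0.9],
  [0,0,-0.005,0,0.9],
  [0,0,0,0,0.9],
  [0,0,0.5,0,0.9],
  [0,0,1,0,0.9],
  [0,0,1,0,0.9],
])

```text
time: 24.15
tool_pos: [0.6091, -0.133, 0.1039]
tool_rot: [3.131, 0.004, 1.57]
contact_force: [-0.1, -0.3, 1.2]
opening: 0.0873
grip_force: 0.0
```

>>> jog_arm([
  [-0.2,-0.2,0.6,0,1],
  [-0.82,-0.68,0.9,0,1],
  [-0.82,-0.68,0.9,0,1],
  [-0.82,-0.68,0.9,0,1],
])

```text
time: 24.55
tool_pos: [0.5389, -0.1878, 0.1708]
tool_rot: [3.14, 0.001, 1.567]
contact_force: [0.2, 0.5, 0.6]
opening: 0.0919
grip_force: 0.0
```

>>> jog_arm([
  [-0.82,-0.68,0,0,1],
  [-0.82,-0.68,0,0,1],
  [-0.82,-0.68,0,0,1],
])

```text
time: 24.85
tool_pos: [0.4721, -0.2418, 0.1684]
tool_rot: [-3.139, -0.001, 1.567]
contact_force: [0.3, 0.8, 0.3]
opening: 0.092
grip_force: 0.0
```

>>> jog_arm([
  [-0.82,-0.68,0,0,1],
  [-0.82,-0.68,0,0,1],
  [-0.82,-0.68,0,0,1],
  [-0.82,-0.68,0,0,1],
  [-0.82,-0.68,0,0,1],
])

```text
time: 25.35
tool_pos: [0.4097, -0.2941, 0.1691]
tool_rot: [3.142, -0.001, 1.571]
contact_force: [-0.2, 0.2, -0.7]
opening: 0.0917
grip_force: 0.0
```

```bash
python3 -c "
from h import *
cv2.imwrite('pics/wa.png',cams.read_camera('wrist'))
wrist_pot(.02,.038,'pics/wa.png')
for k in 'bcd': placed(k,'pd')"
```

```text
tcp [ 409.8 -294.   169.2] px [251. 179.] free [ 409.1 -298.7   18.8] fixed [ 409.1 -297.2] box [ 390.2 -318.1] [ 428.  -277.1]
top b [243. 132.] [620.1  38.1  22.1] [617.1  37.8] pad (621, 37.5)
top c [279. 134.] [611.6 -48.   28. ] [610.3 -47.8] pad (614, -47.5)
side c [203. 178.] [ 608.6 -113.9   50.8] [ 603.2 -112.3] pad (614, -47.5)
top d [314. 136.] [ 605.8 -130.6   31.3] [ 603.4 -129.2] pad (606.5, -132)
```

d is good. Picking a at (409,-297.5).

>>> jog_arm([
  [0,-0.04,-0.6,0,1],
  [0,-0.04,-1,0,1],
  [0,-0.04,-1,0,1],
  [0,-0.04,-1,0,1],
])

```text
time: 26.1
tool_pos: [0.409, -0.2983, 0.0902]
tool_rot: [-3.142, -0.0, 1.57]
contact_force: [-0.5, -0.9, 2.1]
opening: 0.0918
grip_force: 0.0
```

>>> jog_arm([
  [0,0,-0.5,0,1],
  [0,0,-1,0,1],
  [0,0,-1,0,1],
  [0,0,-1,0,1],
])

```text
time: 26.5
tool_pos: [0.4097, -0.2991, 0.0114]
tool_rot: [3.14, 0.001, 1.57]
contact_force: [0.5, -0.5, -0.2]
opening: 0.0917
grip_force: 0.0
```

>>> jog_arm([
  [0,0,-0.25,0,1],
  [0,0,-0.38,0,1],
  [0,0,-0.38,0,-1],
  [0,0,-0.38,0,-1],
  [0,0,-0.38,0,-1],
  [0,0,-0.38,0,-1],
  [0,0,-0.38,0,-1],
  [0,0,-0.38,0,-1],
  [0,0,-0.38,0,-1],
  [0,0,-0.38,0,-1],
  [0,0,-0.38,0,-1],
  [0,0,-0.38,0,-1],
], squeeze=12)

```text
time: 27.7
tool_pos: [0.4088, -0.2982, -0.0207]
tool_rot: [3.141, 0.0, 1.57]
contact_force: [0.1, -0.6, 2.5]
opening: 0.0396
grip_force: 12.0
```

>>> jog_arm([
  [0,0,0.2,0,-1],
  [0,0,0.6,0,-1],
  [0,0,1,0,-1],
  [0,0,1,0,-1],
])

```text
time: 28.1
tool_pos: [0.4107, -0.3001, 0.0629]
tool_rot: [3.136, 0.005, 1.57]
contact_force: [-0.0, -0.9, -1.2]
opening: 0.0396
grip_force: 12.0
```

>>> jog_arm([
  [0.1,0.2,0.75,0,-1],
  [0.458,0.875,0.75,0,-1],
  [0.458,0.875,0.75,0,-1],
  [0.458,0.875,0.75,0,-1],
])

```text
time: 28.5
tool_pos: [0.446, -0.2263, 0.1192]
tool_rot: [3.141, -0.0, 1.573]
contact_force: [-0.0, -0.5, -0.0]
opening: 0.0398
grip_force: 12.0
```

>>> jog_arm([
  [0.458,0.875,0,0,-1],
  [0.458,0.875,0,0,-1],
  [0.458,0.875,0,0,-1],
])

```text
time: 28.8
tool_pos: [0.4823, -0.1562, 0.1182]
tool_rot: [-3.14, -0.001, 1.573]
contact_force: [0.7, 0.5, -1.0]
opening: 0.0394
grip_force: 12.0
```

>>> jog_arm([
  [0.458,0.875,0,0,-1],
  [0.458,0.875,0,0,-1],
  [0.458,0.875,0,0,-1],
])

```text
time: 29.1
tool_pos: [0.5191, -0.0869, 0.1183]
tool_rot: [-3.141, -0.001, 1.573]
contact_force: [-0.1, -0.2, -0.5]
opening: 0.0398
grip_force: 12.0
```

>>> jog_arm([
  [0.458,0.875,0,0,-1],
  [0.458,0.875,0,0,-1],
  [0.458,0.875,0,0,-1],
])

```text
time: 29.4
tool_pos: [0.5558, -0.0174, 0.1183]
tool_rot: [-3.141, -0.0, 1.572]
contact_force: [0.4, -0.1, 0.1]
opening: 0.0395
grip_force: 12.0
```

>>> jog_arm([
  [0.458,0.875,0,0,-1],
  [0.458,0.875,0,0,-1],
  [0.458,0.875,0,0,-1],
])

```text
time: 29.7
tool_pos: [0.5925, 0.0523, 0.1183]
tool_rot: [-3.141, 0.0, 1.572]
contact_force: [0.0, 0.1, -1.1]
opening: 0.0402
grip_force: 12.0
```

>>> jog_arm([
  [0.458,0.875,0,0,-1],
  [0.458,0.875,0,0,-1],
  [0.458,0.875,0,0,-1],
  [0.458,0.875,-0.5,0,-1],
  [0.458,0.875,-1,0,-1],
  [0.458,0.875,-1,0,-1],
  [0.458,0.875,-1,0,-1],
])

```text
time: 30.4
tool_pos: [0.6281, 0.1196, 0.0394]
tool_rot: [-3.14, 0.001, 1.568]
contact_force: [0.5, -0.3, 0.3]
opening: 0.0398
grip_force: 12.0
```

>>> jog_arm([
  [0,0,-0.35,0,-1],
  [0,0,-0.47,0,-1],
  [0,0,-0.52,0,-1],
  [0,0,-0.53,0,-1],
  [0,0,-0.53,0,-1],
])

```text
time: 30.9
tool_pos: [0.6294, 0.1218, -0.0019]
tool_rot: [3.14, -0.0, 1.57]
contact_force: [-0.0, -0.6, -0.2]
opening: 0.0397
grip_force: 12.0
```

>>> jog_arm([
  [0,0,-0.005,0,0.4],
  [0,0,-0.005,0,0.4],
  [0,0,-0.005,0,0.4],
  [0,0,0,0,0.4],
  [0,0,0.5,0,0.4],
  [0,0,1,0,0.4],
  [0,0,1,0,0.4],
])

```text
time: 31.6
tool_pos: [0.6324, 0.1222, 0.0832]
tool_rot: [3.13, -0.001, 1.57]
contact_force: [1.0, -0.2, 0.4]
opening: 0.0643
grip_force: 0.0
```

>>> jog_arm([
  [-0.5,0,0.8,0,0.4],
  [-1,0,0.8,0,0.4],
  [-1,0,0.8,0,0.4],
])

```text
time: 31.9
tool_pos: [0.5453, 0.1222, 0.1427]
tool_rot: [3.142, -0.0, 1.571]
contact_force: [-0.4, -0.1, -0.2]
opening: 0.0642
grip_force: 0.0
```

>>> jog_arm([
  [-1,0,0,0,0.4],
  [-1,0,0,0,0.4],
  [-1,0,0,0,0.4],
])

```text
time: 32.2
tool_pos: [0.4649, 0.122, 0.1405]
tool_rot: [-3.139, 0.0, 1.571]
contact_force: [0.7, 0.4, 0.7]
opening: 0.0642
grip_force: 0.0
```

>>> jog_arm([
  [-1,0,0,0,0.4],
  [-1,0,0,0,0.4],
  [-1,0,0,0,0.4],
  [-1,0,0,0,0.4],
])

```text
time: 32.6
tool_pos: [0.3899, 0.1219, 0.1412]
tool_rot: [3.14, -0.0, 1.57]
contact_force: [-0.6, -0.6, -0.3]
opening: 0.0643
grip_force: 0.0
```

```bash
python3 -c "
from h import *
for k in 'abcd': placed(k,'pe')
a=cv2.imread('pics/pe_top.png')[90:250,110:410];b=cv2.imread('pics/pe_side.png')[110:310,140:340]
cv2.imwrite('pics/fin.png',np.hstack([cv2.resize(a,(480,256)),cv2.resize(b,(256,256))]))
print(readout.observe()['time'])"
```

```text
top a [209. 130.] [627.1 122.6  18.6] [625.4 121.9] pad (629, 122)
side a [184. 236.] [628.7 123.2  19. ] [628.4 124.2] pad (629, 122)
top b [243. 132.] [618.6  38.7  23.3] [617.2  38.3] pad (621, 37.5)
top c [279. 134.] [612.  -48.3  27.9] [610.6 -48.1] pad (614, -47.5)
side c [203. 178.] [ 609.1 -114.7   50.4] [ 603.3 -112.9] pad (614, -47.5)
top d [314. 136.] [ 606.5 -131.2   31.1] [ 603.8 -129.8] pad (606.5, -132)
33.0
```

View pics/fin.png

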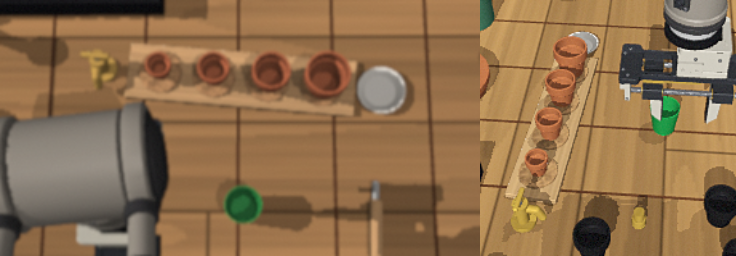

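The final view shows a, b, c, d in order from the tap, all upright on their pads. The nursery pot is untouched and the gripper is clear of everything.

```bash
python3 -c "
from cell import ticket
print(ticket.hand_in())"
```

```text
the job is handed in; nothing more can be done
None
```

All four pots stand upright on the pads in order of size, smallest (pot_a) next to the tap, each within about 3 mm of its pad centre by camera; the green nursery pot was not touched, and the job was handed in at about 33 s.

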